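# Reload a T-slot rail behind its pawl

### The arm

A 6-joint arm with a two-finger parallel gripper is mounted at the origin on the work surface. World frame = base frame: x ahead of the robot, y to its left, z up, the work surface at z = 0. Lengths are in m, angles in rad, forces in N, time in s.
With the tool pointing down it reaches from about 0.35 to 0.925 m from the base axis. Payload 6.4 kg.
Tool frame: the origin (TCP) lies at the very end of the fingers, on their centre line; the grasp point (between the pads) lies 19 mm behind it (arm.grip_depth is the distance from the TCP to the grasp point, in m); z points along the fingers, y is the line along which they close (so a half turn about z gives the same grasp; the last joint's range is limited). The gripper opens to 94 mm and grips with 3 to 60 N. Pads are 16 mm wide; open, the fingers measure 119 mm over their backs; the gripper's body (75 mm by 177 mm) begins 78 mm behind the grasp point.
Start: joints at [-1.517, 0.245, 1.558, -0, 1.339, -0.174], TCP at [0.147, -0.633, 0.205] pointing down, gripper open.
Joint ranges: [-3.13, 3.13], [-1.02, 2.26], [0.13, 2.54], [-0.95, 4.09], [0.21, 2.88], [-2.74, 2.74]. Speed limits (rad/s): [2.57, 2.57, 3.14, 3.14, 3.14, 3.14].

### API

Orientations are given as [roll, pitch, yaw] about the fixed x, y, z axes, in that order (R = Rz(yaw) Ry(pitch) Rx(roll)).
In Python, from bench import arm gives the robot as it stands.
- The arm moves only by the shell command python3 -m inch 'ROWS' [FORCE]. ROWS is JSON, a list of rows, each a list of 3 entries, a list of its own where there are three numbers: the closure, from 0 (fully open) to 1 (shut), then the shift along the tool's x, y, z in mm, then the turn about the tool's z in rad. A call has 1 to 8 rows; each row is the pose to reach, as a shift and turn from the pose commanded when the call began, along the tool's axes at that moment; what a row does not reach only later rows make up. A row lasts 1/8 s, in which the tool goes at most 62.5 mm and 10.7 degrees, less where a joint would pass 70% of its speed; a pose out of reach is approached as far as the arm can. A call with a gripper value outside its range is refused whole. The fingers move at their own pace and stop on an object; FORCE is the grip in N (left out, the last holds). Time passes only in rows, so rows that repeat a pose let the fingers close. It gives the time, the measured TCP pose, the force, the opening and the grip force at its end, in the units of the state.
- arm.read_state(): the state, without advancing time (a new reading comes with each control period).
- arm.get_image(name): name is "side" or "top"; returns the picture (400x640x3 uint8, red, green, blue); there is no depth.
- arm.camera_params(name): a dict with "fx", "fy", "cx", "cy" (pixels), "world_from_camera" (4x4, takes a point from camera to world coordinates). Camera axes: x right, y up, looking along -z (the intrinsics and any distortion apply to the point x, -y, -z); pixel columns grow to the right and rows downward; lengths in m; the calibration is good to about 2 mm. A picture is of the moment at which its call begins. camera_params takes no time and is no camera call.
- arm.job_done(): hands the job in; it is judged then, once.
The state is a dict: "clock": time; "joint_pos": joint angles; "qd": joint speeds; "tau": joint torques, N m; "eef_pos": TCP position; "eef_rot": TCP orientation; "contact_force": force on the tool from outside, world axes, zero at the start; "moment": the same for the moment, N m; "opening": opening from 0.0 (shut) to 1.0 (fully open); "grasp_force": force on a finger pad.
Only numpy, scipy, OpenCV 4.12 (cv2) and the standard library are available. Lean on these libraries where they do the work, as an engineer would, in place of code of your own. Each camera call takes 0.05 s, during which the arm holds its last target. There are 200 camera calls.

### The job

Flip the pawl of the T-slot rail open, slide the round-headed stop out of the rail's open end and stand it upright on the bench midway between the two upright steel tubes, in line with them. Then slide every square-headed clamp block on the bench into the rail from its open end, pushed right up to the closed end in one row with no gaps, and swing the pawl fully back across the slot behind them. Leave the other things on the bench where they are.

Things in the scene. Friction and masses are not known exactly. Their poses are not given: they have to be found in the camera images.
- rail: steel T-slot rail fixed to the bench. Origin on the bench surface, on the centre line below the inner face of the closed end; own x runs along the slot to the open end at x = 240 mm, z up. Slot floor 6 mm above the bench; inside 45 mm wide and 12 mm high, under two 4 mm lips (top at z = 22 mm) with a 24 mm gap between them. Blocks in a row have origins at x = 22, 66, 110, 154 mm
- rail_mouth (a point): middle of the rail's open end, on the slot floor (rail x = 240 mm), the only place where a T-foot can get in or out. From here two guide walls (to z = 22 mm) flare from 45 to 75 mm apart at rail x = 293 mm
- rail_landing (a point): middle of the landing before the open end (rail x = 285 mm), on top of the 6 mm high, 92 mm wide base plate, level with the slot floor; the plate ends at rail x = 310 mm
- pawl (a joint): angle (rad) of the pawl, a flat arm 39 mm long, 10 mm wide, 23.5 to 29.5 mm above the bench. 0 = closed, straight across the slot against its limit: things in the rail cannot move out. 1.3 = fully open, swung aside (a neck passes from 1.0 on). Opens counter-clockwise seen from above; stays where it is left; about 1 N at the post moves it; a neck pushed inward swings it open
- pawl_pivot (a point): vertical pivot of the pawl, beside the slot at rail x = 210, y = -36 mm; this point 23.5 mm above the bench
- pawl_post (a point): centre of the top of the pawl's black round upright post, 12 mm in diameter, 34 mm tall above the pawl, top 63.5 mm above the bench. 45 mm from the pivot, away from the slot: at rail (210, -81) mm when closed, (253, -48) mm when fully open
- stop: round-headed steel stop, at the start in the rail between the closed end and the pawl: same 44 x 40 x 8 mm foot and neck as the blocks, but a round head 24 mm in diameter from 28 to 66 mm up. Origin at the centre of the foot's underside, z up; 0.28 kg
- block1: T-slot clamp block with a square head, standing on the bench (three or all four of them are present, all alike). Foot 44 (own x) x 40 (y) x 8 mm; neck 20 x 14 mm, from 8 to 28 mm up; head 30 (x) x 20 (y) mm, from 28 to 66 mm up. Origin at the centre of the foot's underside, z up. About 0.25 kg, foot-heavy. Goes into the rail with its x along the rail, either way round
- block2: T-slot clamp block with a square head, standing on the bench (three or all four of them are present, all alike). Foot 44 (own x) x 40 (y) x 8 mm; neck 20 x 14 mm, from 8 to 28 mm up; head 30 (x) x 20 (y) mm, from 28 to 66 mm up. Origin at the centre of the foot's underside, z up. About 0.25 kg, foot-heavy. Goes into the rail with its x along the rail, either way round
- block3: T-slot clamp block with a square head, standing on the bench (three or all four of them are present, all alike). Foot 44 (own x) x 40 (y) x 8 mm; neck 20 x 14 mm, from 8 to 28 mm up; head 30 (x) x 20 (y) mm, from 28 to 66 mm up. Origin at the centre of the foot's underside, z up. About 0.25 kg, foot-heavy. Goes into the rail with its x along the rail, either way round
- block4: T-slot clamp block with a square head, standing on the bench (three or all four of them are present, all alike). Foot 44 (own x) x 40 (y) x 8 mm; neck 20 x 14 mm, from 8 to 28 mm up; head 30 (x) x 20 (y) mm, from 28 to 66 mm up. Origin at the centre of the foot's underside, z up. About 0.25 kg, foot-heavy. Goes into the rail with its x along the rail, either way round
- tube_a: upright heavy steel tube, 57 mm in diameter, 75 mm high, fixed. Origin at the centre of its underside; its own x axis points at the other tube, whose centre is 170 mm away
- tube_b: the other upright tube, same size, fixed
- bearing: bystander: ball-bearing ring, 62 mm across, 18 mm high, lying flat; origin under its centre
- jar: bystander: grey jar, 60 mm across, 75 mm high
- carton: bystander: small cardboard carton, 70 x 100 x 55 mm
- wrench: bystander: spanner lying flat, 150 mm long
- fitting: bystander: brass fitting, 48 mm across, 45 mm high
- flange: bystander: dark steel flange, 84 mm across, 32 mm high
There are look-alikes about, which are no part of the job. Leave any green or orange look-alike of the block4 alone.

How it is judged:
By the outcome, as a careful person would: the job done as asked, in the order asked, and still so for the second after the job is handed in, with the robot touching nothing.
Of block1, block2, block3, block4 only 3 to 4 are there at a start; the rules pass over those that are not, and their reading is None.
At some moment in a run one of block1, block2, block3, block4 may be knocked a few centimetres aside while the robot is not near it.
It also fails if it takes over 210 s, if anything falls off the work surface, if the arm or the gripper's body presses on something with over 40 N, if the wrist force passes 120 N, or if a joint passes its speed limit or range.

## Working session

There is one attempt and no reset: what is moved stays moved. The work goes in short steps, Python scripts to look and compute and a shell command to move; the robot and the scene stay as the last step left them, time stands still between calls to the robot, and variables do not carry over. Pictures are saved under pics/ and viewed, at most 14 in all, crops included, and the job is handed in when it is done.

```bash
ls; mkdir -p pics; python3 - <<'E'
from bench import arm
import cv2,numpy as np
np.set_printoptions(precision=4,suppress=True)
for n in("top","side"):
    cv2.imwrite(f"pics/{n}0.png",arm.get_image(n)[:,:,::-1]); p=arm.camera_params(n); print({k:(np.array(v) if k=='world_from_camera' else v) for k,v in p.items()})
print(arm.read_state())
E
```

```text
pics
{'fx': 448.02770295413, 'fy': 448.02770295413, 'cx': 323.87122570606795, 'cy': 196.04496325617797, 'world_from_camera': array([[ 0.0028,  0.996 , -0.0888,  0.4905],
       [-0.9999,  0.0019, -0.0103, -0.0087],
       [-0.01  ,  0.0888,  0.996 ,  1.0846],
       [ 0.    ,  0.    ,  0.    ,  1.    ]])}
{'fx': 447.2307365174804, 'fy': 447.2307365174804, 'cx': 321.1025531758686, 'cy': 199.7691063851431, 'world_from_camera': array([[-0.9864,  0.0793, -0.1438,  0.4119],
       [-0.1636, -0.5482,  0.8202,  0.8972],
       [-0.0138,  0.8326,  0.5537,  0.6807],
       [ 0.    ,  0.    ,  0.    ,  1.    ]])}
{'clock': 0.1, 'joint_pos': array([-1.5171,  0.2457,  1.5589, -0.    ,  1.3387, -0.1741]), 'qd': array([-0.0006, -0.0014, -0.0025,  0.001 , -0.0011,  0.0001]), 'tau': array([ -0.0003, -41.6913, -31.5527,   0.0687,   0.0309,  -0.    ]), 'eef_pos': array([ 0.1468, -0.6327,  0.2045]), 'eef_rot': array([-3.1399, -0.0003,  0.2278]), 'contact_force': array([ 0.8445,  0.0924, -0.5283]), 'moment': array([-0.0282, -0.0556, -0.0233]), 'grasp_force': 0.0, 'opening': 1.002702579354796}
```

View pics/top0.png

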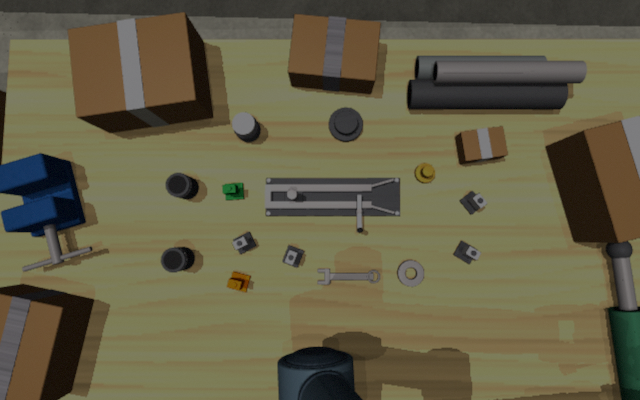

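View pics/side0.png

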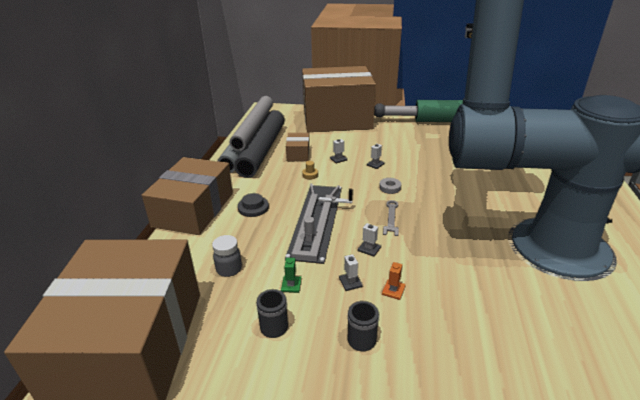

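The top view shows the rail from (266,197) with its open end at right (400,197), the stop at (292,194) and the pawl post at (360,226). The blocks are at (244,242), (292,257), (473,203) and (466,252), and the tubes at (181,185) and (177,260). The side view shows the same things. Next I'll zoom in.

```bash
cat > h.py <<'E'
import numpy as np,cv2
from bench import arm
np.set_printoptions(precision=4,suppress=True)
def ray(n,uv):
    p=arm.camera_params(n);T=np.array(p["world_from_camera"])
    d=np.array([(uv[0]-p["cx"])/p["fx"],-(uv[1]-p["cy"])/p["fy"],-1.])
    return T[:3,3],T[:3,:3]@d
def plane(n,uv,z):
    o,d=ray(n,uv);return o+d*(z-o[2])/d[2]
def proj(n,P):
    p=arm.camera_params(n);T=np.linalg.inv(np.array(p["world_from_camera"]))
    q=T[:3,:3]@np.array(P)+T[:3,3];return np.array([p["cx"]-p["fx"]*q[0]/q[2],p["cy"]+p["fy"]*q[1]/q[2]])
def tri(a,b):
    o1,d1=ray("top",a);o2,d2=ray("side",b)
    s=np.linalg.lstsq(np.c_[d1,-d2],o2-o1,rcond=None)[0]
    A,B=o1+d1*s[0],o2+d2*s[1];return (A+B)/2,np.linalg.norm(A-B)
E
python3 - <<'E'
import cv2
t=cv2.imread("pics/top0.png");s=cv2.imread("pics/side0.png")
cv2.imwrite("pics/t1.png",cv2.resize(t[160:300,155:335],None,fx=4.4,fy=4.2,interpolation=cv2.INTER_CUBIC)) if 0 else None
a=cv2.resize(t[165:295,155:315],None,fx=5,fy=5,interpolation=cv2.INTER_CUBIC)[:600]
b=cv2.resize(t[165:285,340:500],None,fx=5,fy=5,interpolation=cv2.INTER_CUBIC)
cv2.imwrite("pics/ta.png",a[:600]);cv2.imwrite("pics/tb.png",b)
E
```

```text
(no output)
```

View pics/ta.png

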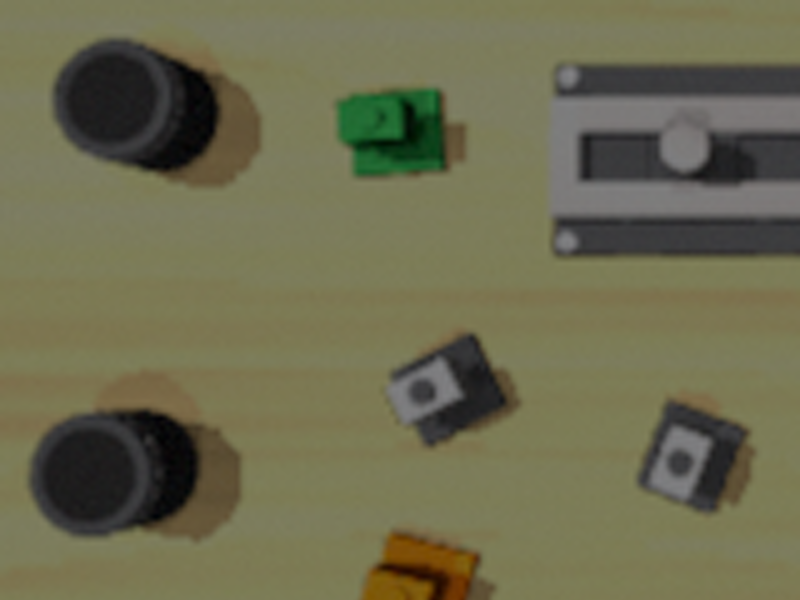

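View pics/tb.png

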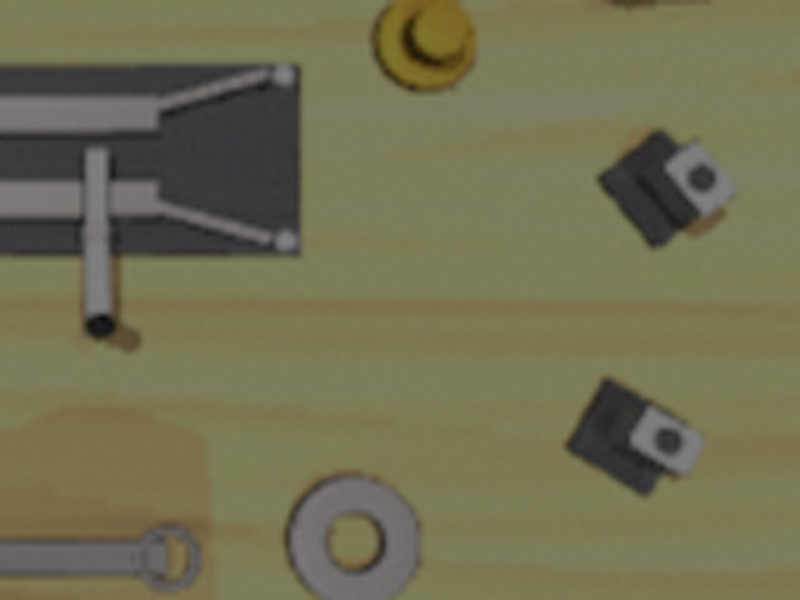

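Crop A shows tube tops around (113,102) and (90,473), the green decoy, and blocks with head holes at (422,391) and (680,461). The rail plate's left edge is at about column 553. Crop B shows the plate's right edge at about column 300, the post top at (100,325), and head holes at (703,178) and (668,441).

```bash
cat > blocks.py <<'E'
from h import *
def heads(im,seeds):
    out=[]
    g=cv2.cvtColor(im,cv2.COLOR_RGB2HSV).astype(int)
    m=((g[...,1]<60)&(g[...,2]>120)).astype(np.uint8)
    for s in seeds:
        x,y=map(int,np.round(s));w=13
        c=cv2.morphologyEx(cv2.resize((im[y-w:y+w,x-w:x+w]),None,fx=8,fy=8,interpolation=cv2.INTER_CUBIC),cv2.MORPH_CLOSE,np.ones((35,35)))
        h=cv2.cvtColor(c,cv2.COLOR_RGB2HSV);k=((h[...,1]<45)&(h[...,2]>115)).astype(np.uint8)
        cs=max(cv2.findContours(k,0,2)[0],key=cv2.contourArea)
        b=(cv2.boxPoints(cv2.minAreaRect(cs))+.5)/8-.5+[x-w,y-w]
        W=np.array([plane("top",q,.066) for q in b]);c0=W.mean(0)
        e1,e2=W[1]-W[0],W[2]-W[1];l=e1 if np.linalg.norm(e1)>np.linalg.norm(e2) else e2
        yaw=np.arctan2(l[1],l[0])%np.pi
        out.append((c0[:2],yaw,np.linalg.norm(e1),np.linalg.norm(e2)))
    return out
if __name__=="__main__":
    im=cv2.cvtColor(cv2.imread("pics/top0.png"),cv2.COLOR_BGR2RGB)
    for o in heads(im,[(239.4,243),(291,257),(480,200.5),(473.5,253)]):print(o)
    f=lambda u,v,x0,y0:((u+.5)/5-.5+x0,(v+.5)/5-.5+y0)
    print("hole",[plane("top",f(*q),.066)[:2] for q in[(422,391,155,165),(680,461,155,165),(703,178,340,165),(668,441,340,165)]])
    P=[plane("top",f(*q),.006)[:2] for q in[(553,65,155,165),(553,255,155,165),(300,255,340,165),(300,65,340,165)]]
    print("plate",P,"len",np.linalg.norm(P[0]-P[3]),"wid",np.linalg.norm(P[0]-P[1]),np.linalg.norm(P[3]-P[2]))
    print("lips end top z22",[plane("top",f(*q),.022)[:2] for q in[(158,95,340,165),(158,131,340,165),(158,180,340,165),(158,217,340,165)]])
    print("slot end inner z22",[plane("top",f(*q),.022)[:2] for q in[(583,132,155,165),(583,180,155,165)]])
    print("post",plane("top",f(100,325,340,165),.0635)[:2])
    print("stop",plane("top",f(685,147,155,165),.072)[:2])
    ta=plane("top",f(113,102,155,165),.075)[:2];tb=plane("top",f(91,473,155,165),.075)[:2]
    print("tubes",ta,tb,np.linalg.norm(ta-tb),(ta+tb)/2)
E
python3 blocks.py
```

```text
(array([0.4745, 0.1936]), np.float64(2.04869282203673), np.float64(0.028494650582929815), np.float64(0.01910512405137249))
(array([0.4426, 0.0773]), np.float64(2.793451972750937), np.float64(0.028060747293899735), np.float64(0.019189585939773324))
(array([ 0.5731, -0.3532]), np.float64(0.6746406807505787), np.float64(0.01986886786488139), np.float64(0.02981531155506618))
(array([ 0.4538, -0.3344]), np.float64(1.064762413589992), np.float64(0.01970786825682075), np.float64(0.029354774231974003))
hole [array([0.4746, 0.1938]), array([0.4435, 0.0765]), array([ 0.5725, -0.3536]), array([ 0.4538, -0.3346])]
plate [array([0.6314, 0.145 ]), array([0.5391, 0.1437]), array([ 0.5398, -0.1798]), array([ 0.6319, -0.1809])] len 0.32593911577450174 wid 0.09232214184278294 0.09204521455718832
lips end top z22 [array([ 0.6153, -0.1106]), array([ 0.598 , -0.1105]), array([ 0.5746, -0.1103]), array([ 0.557 , -0.1102])]
slot end inner z22 [array([0.5971, 0.1279]), array([0.5741, 0.1276])]
post [ 0.5052 -0.0796]
stop [0.5853 0.075 ]
tubes [0.6051 0.3354] [0.4377 0.3399] 0.1674431031639183 [0.5214 0.3377]
```

```bash
cat > go.py <<'E'
import sys
from h import *
from scipy.spatial.transform import Rotation as R
def go(*ts,yaw_in=None):
    s=arm.read_state();p=np.array(s["eef_pos"]);M=R.from_euler("xyz",s["eef_rot"]).as_matrix();yw=s["eef_rot"][2]
    for x,y,z,yaw in ts:
        d=M.T@(np.array([x,y,z])-p)*1000
        print("shift",np.round(d,1),"turn",round(-((yaw-yw+np.pi)%(2*np.pi)-np.pi),4))
if __name__=="__main__": 
    a=list(map(float,sys.argv[1:])); go(*[a[i:i+4] for i in range(0,len(a),4)])
E
python3 go.py .505 -.0803 .205 0 .505 -.0803 .036 0
```

```text
shift [ 473.7 -457.2    0.4] turn 0.2278
shift [ 473.7 -456.9  169.4] turn 0.2278
```

```bash
python3 -m inch '[[0,[60,-58,0],0.1],[0,[118,-114,0],0.228],[0,[178,-172,0],0.228],[0,[236,-228,0],0.228],[0,[296,-286,0],0.228],[0,[355,-343,0],0.228],[0,[414,-400,0],0.228],[0,[474,-457,0],0.228]]' 8; python3 go.py .505 -.0803 .205 0 .505 -.0803 .036 0
```

```text
clock: 1.1
eef_pos: [0.4194, -0.2117, 0.2053]
eef_rot: [3.142, -0.0, -0.001]
contact_force: [0.2, 0.0, 0.2]
opening: 0.999
grasp_force: 0.0
shift [  85.5 -131.5    0.3] turn -0.0006
shift [  85.5 -131.5  169.3] turn -0.0006
```

```bash
python3 -m inch '[[0,[0,0,0],0],[0,[0,0,0],0]]' | head -2 ; python3 go.py .505 -.0803 .205 0 
```

```text
clock: 1.35
eef_pos: [0.4185, -0.2139, 0.2052]
shift [  86.5 -133.6    0.2] turn 0.0001
```

```bash
python3 -m inch '[[0,[32,-50,0],0],[0,[65,-100,0],0],[0,[86.5,-133.6,0],0],[0,[86.5,-133.6,50],0],[0,[86.5,-133.6,100],0],[0,[86.5,-133.6,150],0],[0,[86.5,-133.6,169],0],[0,[86.5,-133.6,169],0]]' ; python3 -m inch '[[0,[0,0,0],0],[0.9,[0,0,0],0],[0.9,[0,0,0],0],[0.9,[0,0,0],0],[0.9,[0,0,0],0],[0.9,[0,0,0],0],[0.9,[0,0,0],0],[0.9,[0,0,0],0]]' 6; python3 go.py .505 -.0803 .036 0
```

```text
clock: 2.35
eef_pos: [0.5035, -0.0814, 0.0347]
eef_rot: [-3.14, 0.004, -0.003]
contact_force: [-0.3, -0.6, 0.2]
opening: 1.002
grasp_force: 0.0
clock: 3.35
eef_pos: [0.5053, -0.0801, 0.0364]
eef_rot: [-3.142, 0.0, -0.0]
contact_force: [0.0, 0.5, -0.7]
opening: 0.29
grasp_force: 0.0
shift [-0.3  0.2  0.4] turn -0.0001
```

```bash
python3 -m inch '[[0.95,[0,0,0],0],[0.95,[0,0,0],0],[0.95,[0,0,0],0],[0.95,[0,0,0],0],[0.95,[0,0,0],0]]' 6; python3 -m inch '[[0.95,[0.7,8.1,0],-0.18],[0.95,[2.9,15.9,0],-0.36],[0.95,[6.4,23.1,0],-0.54],[0.95,[11.2,29.7,0],-0.72],[0.95,[17,35.3,0],-0.9],[0.95,[23.8,39.7,0],-1.08],[0.95,[31.2,42.9,0],-1.26],[0.95,[33.8,43.6,0],-1.32]]';python3 -m inch '[[0.95,[0,0,0],0],[0.95,[0,0,0],0]]'
```

```text
clock: 3.98
eef_pos: [0.5053, -0.0801, 0.0365]
eef_rot: [3.142, 0.0, -0.0]
contact_force: [-0.3, -0.7, 0.5]
opening: 0.123
grasp_force: 6.0
clock: 4.97
eef_pos: [0.5387, -0.1235, 0.0363]
eef_rot: [-3.14, -0.0, 1.322]
contact_force: [-6.2, 2.8, 4.0]
opening: 0.125
grasp_force: 6.0
clock: 5.22
eef_pos: [0.5387, -0.1235, 0.0364]
eef_rot: [-3.141, -0.0, 1.319]
contact_force: [-3.7, 1.2, 2.2]
opening: 0.122
grasp_force: 6.0
```

```bash
python3 -m inch '[[0.45,[0,0,0],0],[0.45,[0,0,0],0],[0.45,[0,0,0],0],[0.45,[0,0,-40],0],[0.45,[0,0,-80],0],[0.45,[0,0,-100],0],[0.45,[0,0,-100],0],[0.45,[0,0,-100],0]]'; python3 go.py .5855 .075 .136 1.572  .5855 .075 .040 1.572;  python3 - <<'E'
from h import *
cv2.imwrite("pics/t2.png",cv2.resize(arm.get_image("top")[165:285,225:425,::-1],None,fx=4,fy=4,interpolation=2))
E
```

```text
clock: 6.22
eef_pos: [0.5384, -0.1234, 0.1352]
eef_rot: [-3.14, -0.0, 1.32]
contact_force: [0.6, 0.0, 0.5]
opening: 0.549
grasp_force: 0.0
shift [203.9  -3.7  -0.7] turn -0.2523
shift [203.8  -3.5  95.3] turn -0.2523
```

View pics/t2.png

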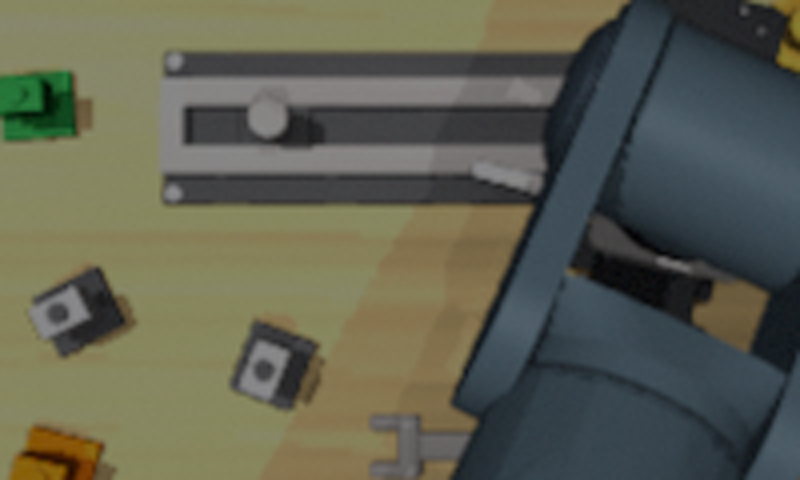

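The pawl arm is now swung aside, at (505,175) in the crop. The stop is still at (268,117) in the slot.

```bash
python3 -m inch '[[0.45,[50,-1,0],-0.15],[0.45,[105,-2,0],-0.252],[0.45,[160,-3,0],-0.252],[0.45,[203.9,-3.7,0],-0.252],[0.45,[203.9,-3.7,0],-0.252],[0.45,[203.9,-3.6,50],-0.252],[0.45,[203.9,-3.6,95],-0.252],[0.45,[203.9,-3.6,95],-0.252]]'; python3 -m inch '[[0.95,[0,0,0],0],[0.95,[0,0,0],0],[0.95,[0,0,0],0],[0.95,[0,0,0],0],[0.95,[0,0,0],0],[0.95,[0,0,0],0]]' 20
```

```text
clock: 7.28
eef_pos: [0.5821, 0.0739, 0.0368]
eef_rot: [-3.131, -0.0, 1.571]
contact_force: [0.5, 0.5, 0.4]
opening: 0.552
grasp_force: 0.0
clock: 8.02
eef_pos: [0.5868, 0.0746, 0.0429]
eef_rot: [3.141, 0.0, 1.572]
contact_force: [-3.4, -0.0, 6.3]
opening: 0.249
grasp_force: 20.0
```

```bash
python3 -m inch '[[0.95,[-15,0,-1],0],[0.95,[-45,0,-1],0],[0.95,[-75,0,-1],0],[0.95,[-105,0,-1],0],[0.95,[-135,0,-1],0],[0.95,[-165,0,-1],0],[0.95,[-195,0,-1],0],[0.95,[-230,0,-1],0]]'; python3 -m inch '[[0.95,[0,0,0],0],[0.95,[0,0,-50],0],[0.95,[0,0,-100],0],[0.95,[0,0,-110],0],[0.95,[0,0,-110],0]]';python3 go.py .5214 .3377 .153 1.572
```

```text
clock: 9.02
eef_pos: [0.5864, -0.157, 0.0425]
eef_rot: [3.141, 0.001, 1.572]
contact_force: [0.1, 0.4, 0.7]
opening: 0.05
grasp_force: 0.0
clock: 9.65
eef_pos: [0.5865, -0.1548, 0.1525]
eef_rot: [3.141, 0.0, 1.572]
contact_force: [0.3, 0.4, -0.2]
opening: 0.054
grasp_force: 0.0
shift [492.6 -64.3  -0.7] turn 0.0003
```

```bash
 python3 -m inch '[[0.45,[0,0,-30],0],[0.45,[-60,0,-30],0],[0.45,[-120,0,-30],0],[0.45,[-120,0,-30],0]]'; python3 - <<'E'
from h import *
a=cv2.resize(arm.get_image("top")[165:285,250:410,::-1],None,fx=4,fy=4,interpolation=2)[:300]
b=cv2.resize(arm.get_image("side")[160:285,250:410,::-1],None,fx=4,fy=4,interpolation=2)[:300]
b=cv2.resize(arm.get_image("side")[170:270,270:430,::-1],None,fx=4,fy=3,interpolation=2)
cv2.imwrite("pics/t3.png",np.vstack([a,b])[:600])
E
```

```text
clock: 10.15
eef_pos: [0.585, -0.2778, 0.1794]
eef_rot: [-3.138, -0.002, 1.567]
contact_force: [0.2, 0.6, -0.0]
opening: 0.439
grasp_force: 0.0
```

View pics/t3.png

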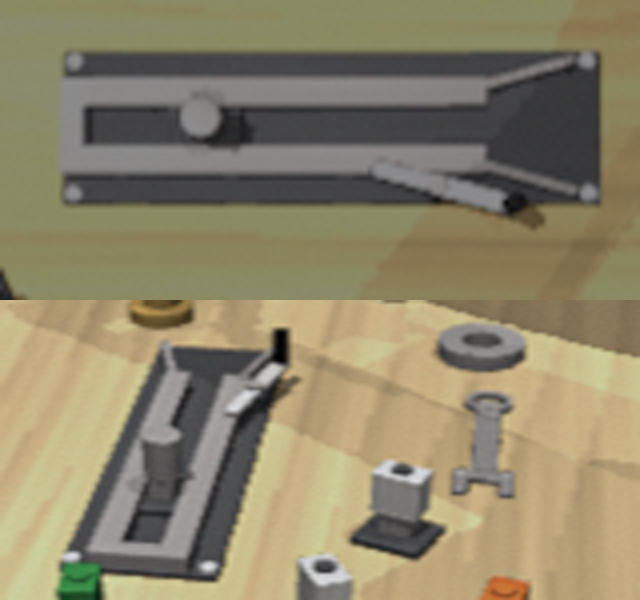

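The stop slipped from the grip after about 13 mm. It stands upright in the slot with its top at (201,117) in the crop. I'll regrip harder and slide slower.

```bash
python3 - <<'E'
from h import *
from go import go
p=plane("top",((201+.5)/4-.5+250,(117+.5)/4-.5+165),.072);print(p)
go((.5858,p[1],.14,1.572),(.5858,p[1],.037,1.572))
E
```

```text
[0.5856 0.0562 0.072 ]
shift [330.    0.6  41. ] turn 0.0002
shift [329.8   0.9 144. ] turn 0.0002
```

```bash
python3 -m inch '[[0.45,[60,0,10],0],[0.45,[120,0,20],0],[0.45,[180,0,30],0],[0.45,[240,0,40],0],[0.45,[300,0.5,41],0],[0.45,[330,0.6,41],0],[0.45,[330,0.6,41],0],[0.45,[330,0.6,41],0]]'; python3 go.py .5858 .0562 .037 1.572
```

```text
clock: 11.3
eef_pos: [0.5864, 0.0549, 0.1411]
eef_rot: [-3.141, 0.0, 1.573]
contact_force: [-0.5, -0.4, 0.7]
opening: 0.55
grasp_force: 0.0
shift [  1.3  -0.5 104.1] turn 0.0007
```

```bash
python3 -m inch '[[0.45,[1.3,-0.5,50],0],[0.45,[1.3,-0.5,95],0],[0.45,[1.3,-0.5,104],0],[0.45,[1.3,-0.5,104],0],[0.45,[1.3,-0.5,104],0]]';python3 -m inch '[[0.95,[0,0,0],0],[0.95,[0,0,0],0],[0.95,[0,0,0],0],[0.95,[0,0,0],0],[0.95,[0,0,0],0],[0.95,[0,0,0],0],[0.95,[0,0,0],0]]' 50;python3 -m inch '[[0.95,[-5,0,0],0],[0.95,[-15,0,0],0],[0.95,[-25,0,0],0],[0.95,[-35,0,0],0],[0.95,[-35,0,0],0]]'
```

```text
clock: 11.92
eef_pos: [0.5882, 0.0555, 0.0397]
eef_rot: [3.138, 0.0, 1.571]
contact_force: [-0.1, 1.8, 0.3]
opening: 0.548
grasp_force: 0.0
clock: 12.8
eef_pos: [0.5865, 0.056, 0.0378]
eef_rot: [3.142, -0.0, 1.572]
contact_force: [-2.0, -0.1, 4.5]
opening: 0.246
grasp_force: 50.0
clock: 13.42
eef_pos: [0.5869, 0.0196, 0.0378]
eef_rot: [3.141, 0.002, 1.571]
contact_force: [0.5, -0.5, 4.9]
opening: 0.249
grasp_force: 50.0
```

Holding this time, with low forces. I'll continue out of the rail.

```bash
python3 -m inch '[[0.95,[-12,0,0],0],[0.95,[-32,0,0],0],[0.95,[-54,0,0],0],[0.95,[-76,0,0],0],[0.95,[-98,0,0],0],[0.95,[-120,0,0],0],[0.95,[-142,0,0],0],[0.95,[-160,0,0],0]]';python3 -m inch '[[0.95,[-12,0,0],0],[0.95,[-26,0,0],0],[0.95,[-36,0,0],0],[0.95,[-36,0,0],0]]'
```

```text
clock: 14.42
eef_pos: [0.5867, -0.1387, 0.0378]
eef_rot: [-3.142, -0.002, 1.571]
contact_force: [0.5, 9.4, 16.8]
opening: 0.246
grasp_force: 50.0
clock: 14.92
eef_pos: [0.5866, -0.1754, 0.0377]
eef_rot: [-3.141, -0.0, 1.571]
contact_force: [0.4, 2.4, 5.2]
opening: 0.249
grasp_force: 50.0
```

```bash
python3 -m inch '[[0.95,[0,0,-30],0],[0.95,[0,0,-80],0],[0.95,[0,0,-115],0],[0.95,[0,0,-115],0],[0.95,[0,0,-115],0]]'; python3 - <<'E'
from h import *
for n,seeds in(("top",[(181,185),(177,260)]),("side",[(272,312),(363,325)])):
    im=cv2.imread(f"pics/{n}0.png");g=cv2.cvtColor(im,cv2.COLOR_BGR2HSV)
    m=(g[...,2]<85).astype(np.uint8)
    nl,lab,st,ce=cv2.connectedComponentsWithStats(m)
    for s in seeds:
        l=lab[s[1],s[0]];x,y,w,h,a=st[l];print(n,s,"box",x,y,w,h,a)
A=np.array([.6053,.3350]);B=np.array([.4374,.3400])
th=np.linspace(0,6.283,200)
for C in(A,B):
  for n in("top","side"):
    pts=np.array([proj(n,[C[0]+.0285*np.cos(t),C[1]+.0285*np.sin(t),z]) for t in th for z in(0,.075)])
    print(n,pts.min(0),pts.max(0))
from go import go
go((.5214,.3377,.152,1.572))
E
```

```text
clock: 15.55
eef_pos: [0.5849, -0.1745, 0.1494]
eef_rot: [-3.137, -0.002, 1.572]
contact_force: [-0.3, 0.0, -3.3]
opening: 0.247
grasp_force: 50.0
top (181, 185) box 166 173 33 27 684
top (177, 260) box 161 247 35 25 719
side (272, 312) box 257 290 42 48 1226
side (363, 325) box 348 302 31 49 1280
top [164.8899 172.5019] [199.3332 200.0439]
side [256.5161 286.8175] [289.6937 337.3586]
top [160.0987 245.8328] [195.3462 272.206 ]
side [346.1592 298.5731] [379.0353 350.9541]
shift [512.3 -63.   -1.5] turn -0.0003
```

```bash
python3 -m inch '[[0.95,[50,-6,-5],0],[0.95,[110,-13,-5],0],[0.95,[170,-20,-5],0],[0.95,[230,-28,-5],0],[0.95,[290,-35,-5],0],[0.95,[350,-43,-5],0],[0.95,[410,-50,-5],0],[0.95,[460,-57,-5],0]]'; python3 -m inch '[[0.95,[0,0,0],0],[0.95,[0,0,0],0]]';python3 go.py .521 .3377 .152 1.572
```

```text
clock: 16.55
eef_pos: [0.5268, 0.2864, 0.154]
eef_rot: [-3.137, 0.002, 1.573]
contact_force: [-0.1, 0.5, -1.9]
opening: 0.248
grasp_force: 50.0
clock: 16.8
eef_pos: [0.528, 0.284, 0.155]
eef_rot: [-3.138, 0.002, 1.572]
contact_force: [-0.0, 0.5, -3.0]
opening: 0.247
grasp_force: 50.0
shift [53.7 -6.9  3. ] turn -0.0
```

```bash
python3 -m inch '[[0.95,[30,-4,0],0],[0.95,[53.7,-6.9,0],0],[0.95,[53.7,-6.9,0],0],[0.95,[53.7,-6.9,40],0],[0.95,[53.7,-6.8,80],0],[0.95,[53.7,-6.8,110],0],[0.95,[53.7,-6.8,117],0],[0.95,[53.7,-6.8,117],0]]'; python3 -m inch '[[0.95,[0,0,0],0],[0.95,[0,0,0],0]]';python3 go.py .521 .3377 .032 1.572
```

```text
clock: 17.8
eef_pos: [0.5228, 0.3377, 0.0407]
eef_rot: [-3.142, 0.0, 1.571]
contact_force: [0.2, -0.7, -2.4]
opening: 0.245
grasp_force: 50.0
clock: 18.05
eef_pos: [0.5233, 0.339, 0.042]
eef_rot: [3.139, -0.001, 1.572]
contact_force: [0.1, -0.2, -3.0]
opening: 0.247
grasp_force: 50.0
shift [-1.3 -2.3 10. ] turn -0.0002
```

```bash
python3 -m inch '[[0.95,[-1.3,-2.3,4],0],[0.95,[-1.3,-2.3,8],0],[0.95,[-1.3,-2.3,9.5],0],[0.95,[-1.3,-2.3,9.5],0],[0.95,[-1.3,-2.3,9.5],0]]'
```

```text
clock: 18.68
eef_pos: [0.5198, 0.3375, 0.0317]
eef_rot: [-3.141, 0.0, 1.572]
contact_force: [-4.0, -0.2, 5.5]
opening: 0.252
grasp_force: 50.0
```

```bash
python3 -m inch '[[0.5,[0,0,0],0],[0.5,[0,0,0],0],[0.5,[0,0,0],0],[0.5,[0,0,0],0],[0.5,[0,0,-20],0],[0.5,[0,0,-70],0],[0.5,[0,0,-120],0],[0.5,[-60,0,-120],0]]' 40; python3 -m inch '[[0.45,[-60,-20,0],0],[0.45,[-80,-50,0],0],[0.45,[-80,-50,0],0]]'; python3 - <<'E'
from h import *
im=arm.get_image("top");cv2.imwrite("pics/top4.png",im[:,:,::-1]);cv2.imwrite("pics/t4.png",cv2.resize(im[165:285,150:310,::-1],None,fx=5,fy=5,interpolation=2))
E
```

```text
clock: 19.68
eef_pos: [0.5238, 0.28, 0.1586]
eef_rot: [3.129, -0.004, 1.577]
contact_force: [1.1, -1.3, 0.3]
opening: 0.501
grasp_force: 0.0
clock: 20.05
eef_pos: [0.4692, 0.1962, 0.152]
eef_rot: [3.14, -0.0, 1.57]
contact_force: [0.5, 1.1, 0.7]
opening: 0.546
grasp_force: 0.0
```

View pics/t4.png

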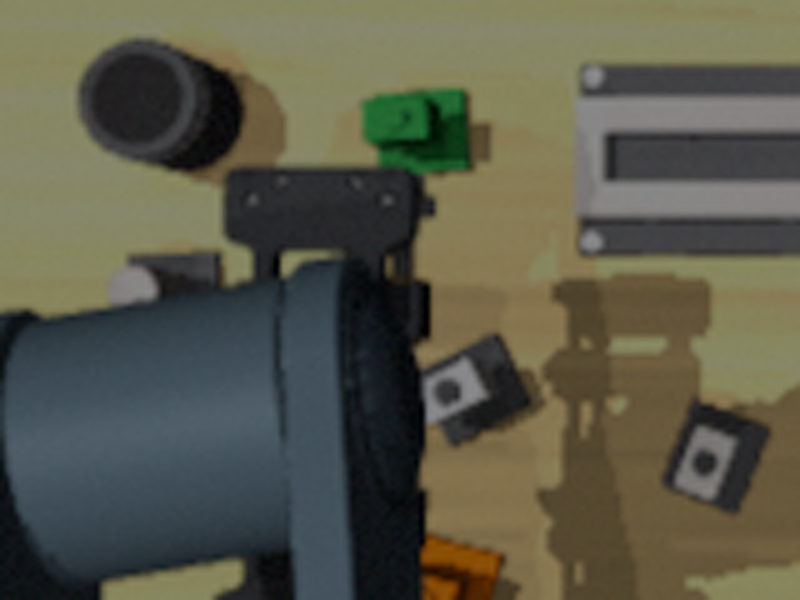

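The stop stands upright between the tubes, with its round head at (132,288) in the crop. Blocks A (447,391) and B (705,461) haven't moved.

```bash
python3 -m inch '[[0.45,[0,0,0],-0.18],[0.45,[0,0,0],-0.36],[0.45,[0,0,0],-0.477],[0.45,[0,0,0],-0.477],[0.45,[0,0,0],-0.477]]'; python3 go.py .4745 .1937 .032 2.049
```

```text
clock: 20.72
eef_pos: [0.4707, 0.1977, 0.1515]
eef_rot: [3.141, 0.0, 2.048]
contact_force: [0.3, 0.3, -0.2]
opening: 0.551
grasp_force: 0.0
shift [ -5.3   1.4 119.5] turn -0.0013
```

```bash
python3 -m inch '[[0.45,[-5.3,1.4,20],0],[0.45,[-5.3,1.4,70],0],[0.45,[-5.3,1.4,110],0],[0.45,[-5.3,1.4,119.5],0],[0.45,[-5.3,1.4,119.5],0],[0.45,[-5.3,1.4,119.5],0]]';  python3 -m inch '[[0.95,[0,0,0],0],[0.95,[0,0,0],0],[0.95,[0,0,0],0],[0.95,[0,0,0],0],[0.95,[0,0,0],0],[0.95,[0,0,0],0],[0.95,[0,0,0],0]]' 40; python3 -m inch '[[0.95,[0,0,-30],0],[0.95,[0,0,-80],0],[0.95,[0,0,-110],0.15],[0.95,[0,0,-110],0.3],[0.95,[0,0,-110],0.477],[0.95,[0,0,-110],0.477],[0.95,[0,0,-110],0.477]]'; python3 go.py .5865 -.1754 .14 1.572
```

```text
clock: 21.48
eef_pos: [0.4755, 0.1936, 0.0334]
eef_rot: [3.138, 0.001, 2.049]
contact_force: [0.2, -0.1, 0.6]
opening: 0.549
grasp_force: 0.0
clock: 22.35
eef_pos: [0.4741, 0.1933, 0.0316]
eef_rot: [3.141, 0.0, 2.049]
contact_force: [0.7, -0.2, 1.1]
opening: 0.21
grasp_force: 40.0
clock: 23.22
eef_pos: [0.4732, 0.1931, 0.1408]
eef_rot: [-3.14, 0.0, 1.574]
contact_force: [-0.2, 0.5, -3.0]
opening: 0.207
grasp_force: 40.0
shift [-368.9  112.     0.7] turn 0.0022
```

```bash
python3 -m inch '[[0.95,[-50,15,0],0],[0.95,[-105,32,0],0],[0.95,[-160,49,0],0],[0.95,[-215,66,0],0],[0.95,[-270,84,0],0],[0.95,[-325,100,0],0],[0.95,[-363.5,112,0],0],[0.95,[-363.5,112,0],0]]'; python3 -m inch '[[0.95,[0,0,0],0],[0.95,[0,0,0],0]]'; python3 go.py .5865 -.170 .040 1.572
```

```text
clock: 24.22
eef_pos: [0.5864, -0.1728, 0.1411]
eef_rot: [-3.141, 0.0, 1.57]
contact_force: [-0.2, 1.2, -2.1]
opening: 0.211
grasp_force: 40.0
clock: 24.48
eef_pos: [0.5858, -0.1689, 0.1412]
eef_rot: [-3.141, -0.0, 1.574]
contact_force: [-0.2, 0.5, -2.2]
opening: 0.212
grasp_force: 40.0
shift [ -1.2   0.7 101.2] turn 0.0017
```

```bash
python3 -m inch '[[0.95,[-1,0.2,45],0.002],[0.95,[-1,0.2,90],0.002],[0.95,[-1,0.2,102],0.002],[0.95,[-1,0.2,103],0.002],[0.95,[-1,0.2,103],0.002]]'; python3 -m inch '[[0.95,[15,0,0],0],[0.95,[35,0,0],0],[0.95,[55,0,0],0],[0.95,[75,0,0],0],[0.95,[95,0,0],0],[0.95,[95,0,0],0]]'; 
```

```text
clock: 25.1
eef_pos: [0.5874, -0.1712, 0.0398]
eef_rot: [3.139, 0.001, 1.571]
contact_force: [1.2, 0.2, -2.2]
opening: 0.208
grasp_force: 40.0
clock: 25.85
eef_pos: [0.5863, -0.0744, 0.0383]
eef_rot: [-3.141, -0.0, 1.572]
contact_force: [0.3, -0.6, -3.3]
opening: 0.21
grasp_force: 40.0
```

```bash
python3 -m inch '[[0.95,[20,0,0],0],[0.95,[45,0,0],0],[0.95,[70,0,0],0],[0.95,[95,0,0],0],[0.95,[120,0,0],0],[0.95,[145,0,0],0],[0.95,[165,0,0.5],0],[0.95,[165,0,0.5],0]]'; python3 -m inch '[[0.95,[6,0,0],0],[0.95,[11,0,0],0],[0.95,[15,0,0],0],[0.95,[18,0,0],0],[0.95,[20,0,0],0],[0.95,[20,0,0],0]]'
```

```text
clock: 26.85
eef_pos: [0.5864, 0.09, 0.0378]
eef_rot: [-3.141, 0.0, 1.572]
contact_force: [0.1, -0.4, -2.0]
opening: 0.21
grasp_force: 40.0
clock: 27.6
eef_pos: [0.5867, 0.1082, 0.038]
eef_rot: [-3.142, 0.001, 1.57]
contact_force: [0.3, -3.2, -1.6]
opening: 0.213
grasp_force: 40.0
```

```bash
python3 -m inch '[[0.95,[3,0,0],0],[0.95,[4,0,0],0],[0.95,[4,0,0],0]]'; python3 -m inch '[[0.55,[0,0,0],0],[0.55,[0,0,0],0],[0.55,[0,0,0],0],[0.55,[0,0,-30],0],[0.55,[0,0,-75],0],[0.45,[0,0,-110],-0.15],[0.45,[0,-40,-110],-0.3],[0.45,[0,-80,-110],-0.48]]'; python3 -m inch '[[0.45,[0,0,0],0],[0.45,[0,0,0],0]]'; python3 go.py .443 .077 .152 2.793
```

```text
clock: 27.98
eef_pos: [0.5868, 0.1088, 0.0383]
eef_rot: [-3.141, 0.008, 1.572]
contact_force: [-1.4, -14.3, -0.0]
opening: 0.208
grasp_force: 40.0
clock: 28.98
eef_pos: [0.5062, 0.1133, 0.1487]
eef_rot: [3.14, 0.0, 2.056]
contact_force: [-0.0, 0.8, 0.2]
opening: 0.549
grasp_force: 0.0
clock: 29.22
eef_pos: [0.5076, 0.1131, 0.1485]
eef_rot: [3.14, 0.001, 2.048]
contact_force: [1.1, 0.4, 0.1]
opening: 0.554
grasp_force: 0.0
shift [ -2.4 -73.9  -3.6] turn -0.7445
```

```bash
python3 - <<'E'
from blocks import *
im=arm.get_image("top");cv2.imwrite("pics/top5.png",im[:,:,::-1])
for s in[(291,257),(480,200.5),(473.5,253)]:
    try:print(heads(im,[s])[0])
    except Exception as e:print(s,e)
im=arm.get_image("side");cv2.imwrite("pics/side5.png",im[:,:,::-1])
a=cv2.imread("pics/side0.png")
d=cv2.absdiff(a,im[:,:,::-1].copy()).max(2)
for p in[(370,238),(339,150),(376,155)]:print(p,d[p[1]-18:p[1]+18,p[0]-14:p[0]+14].mean())
E
```

```text
(291, 257) max() iterable argument is empty
(array([ 0.573, -0.353]), np.float64(0.6430466318867891), np.float64(0.020840339169501038), np.float64(0.030014976624931192))
(array([ 0.4538, -0.3342]), np.float64(1.0699651333461642), np.float64(0.01992714417782909), np.float64(0.029619242769050334))
(370, 238) 35.513888888888886
(339, 150) 101.48313492063492
(376, 155) 85.70833333333333
```

```bash
python3 go.py .4538 -.3343 .150 1.067
```

```text
shift [-372.2 -253.8   -1.7] turn 0.9818
```

```bash
python3 -m inch '[[0.45,[-46,-31,0],0.15],[0.45,[-95,-65,0],0.3],[0.45,[-144,-98,0],0.45],[0.45,[-193,-131,0],0.6],[0.45,[-242,-165,0],0.75],[0.45,[-291,-198,-2],0.9],[0.45,[-340,-232,-2],0.982],[0.45,[-372,-254,-2],0.982]]'; python3 -m inch '[[0.45,[0,0,0],0],[0.45,[0,0,0],0],[0.45,[0,0,0],0]]'; python3 go.py .4538 -.3343 .032 1.067;python3 - <<'E'
from blocks import *
im=arm.get_image("top");cv2.imwrite("pics/top6.png",im[:,:,::-1])
print(heads(im,[(291,257)])[0])
E
```

```text
clock: 30.32
eef_pos: [0.4527, -0.3378, 0.1501]
eef_rot: [3.141, 0.0, 1.064]
contact_force: [0.5, 0.5, 0.6]
opening: 0.549
grasp_force: 0.0
clock: 30.7
eef_pos: [0.4531, -0.3331, 0.1498]
eef_rot: [-3.141, -0.0, 1.069]
contact_force: [-0.9, -0.3, -0.2]
opening: 0.551
grasp_force: 0.0
shift [ -0.7   1.2 117.8] turn 0.0022
(array([0.4431, 0.0771]), np.float64(2.8082349983060717), np.float64(0.02942806090894143), np.float64(0.01947957485236013))
```

B hasn't moved. Picking D.

```bash
python3 -m inch '[[0.45,[-0.7,1.2,20],0],[0.45,[-0.7,1.2,70],0],[0.45,[-0.7,1.2,108],0],[0.45,[-0.7,1.2,118],0],[0.45,[-0.7,1.2,118],0],[0.45,[-0.7,1.2,118],0]]';  python3 -m inch '[[0.95,[0,0,0],0],[0.95,[0,0,0],0],[0.95,[0,0,0],0],[0.95,[0,0,0],0],[0.95,[0,0,0],0],[0.95,[0,0,0],0],[0.95,[0,0,0],0]]' 40; python3 -m inch '[[0.95,[0,0,-30],0],[0.95,[0,0,-80],0],[0.95,[0,0,-108],-0.15],[0.95,[0,0,-108],-0.3],[0.95,[0,0,-108],-0.45],[0.95,[0,0,-108],-0.505],[0.95,[0,0,-108],-0.505],[0.95,[0,0,-108],-0.505]]'; python3 go.py .5862 -.170 .14 1.572
```

```text
clock: 31.5
eef_pos: [0.4545, -0.3365, 0.0337]
eef_rot: [3.139, 0.001, 1.068]
contact_force: [0.8, 0.9, 0.5]
opening: 0.549
grasp_force: 0.0
clock: 32.38
eef_pos: [0.4535, -0.3356, 0.0322]
eef_rot: [3.141, 0.0, 1.068]
contact_force: [-0.7, 0.6, 3.3]
opening: 0.21
grasp_force: 39.8
clock: 33.38
eef_pos: [0.4531, -0.3352, 0.1393]
eef_rot: [-3.141, -0.001, 1.572]
contact_force: [-0.6, 0.6, -2.1]
opening: 0.21
grasp_force: 39.8
shift [165.  133.2  -0.6] turn -0.0001
```

```bash
python3 -m inch '[[0.95,[40,33,0],0],[0.95,[80,66,0],0],[0.95,[120,98,0],0],[0.95,[165,133.2,0],0],[0.95,[165,133.2,0],0],[0.95,[165,133.2,0],0],[0.95,[165,133.2,0],0]]'; python3 go.py .5862 -.170 .0388 1.572
```

```text
clock: 34.25
eef_pos: [0.5856, -0.1712, 0.1398]
eef_rot: [-3.141, 0.0, 1.571]
contact_force: [0.6, -0.9, -2.1]
opening: 0.207
grasp_force: 39.8
shift [  1.2   0.6 101. ] turn -0.001
```

```bash
python3 -m inch '[[0.95,[1,0.6,45],0],[0.95,[1,0.6,88],0],[0.95,[1,0.6,100],0],[0.95,[1,0.6,101],0],[0.95,[1,0.6,101],0]]'; python3 -m inch '[[0.95,[15,0,0],0],[0.95,[38,0,0],0],[0.95,[61,0,0],0],[0.95,[84,0,0],0],[0.95,[107,0,0],0],[0.95,[130,0,0],0],[0.95,[130,0,0],0]]';python3 -m inch '[[0.95,[20,0,0],0],[0.95,[43,0,0],0],[0.95,[66,0,0],0],[0.95,[85,0,0],0],[0.95,[85,0,0],0]]' 
```

```text
clock: 34.88
eef_pos: [0.5876, -0.1701, 0.0402]
eef_rot: [3.14, 0.001, 1.572]
contact_force: [-0.2, 0.2, -2.8]
opening: 0.213
grasp_force: 40.0
clock: 35.75
eef_pos: [0.5862, -0.0368, 0.0388]
eef_rot: [-3.141, -0.0, 1.576]
contact_force: [-0.2, -0.9, -2.4]
opening: 0.211
grasp_force: 40.0
clock: 36.38
eef_pos: [0.5863, 0.047, 0.0389]
eef_rot: [-3.141, 0.0, 1.575]
contact_force: [-0.3, -1.0, -2.0]
opening: 0.21
grasp_force: 40.0
```

```bash
python3 -m inch '[[0.95,[6,0,0.5],0],[0.95,[12,0,0.5],0],[0.95,[16,0,0.5],0],[0.95,[18,0,0.5],0],[0.95,[20,0,0.5],0],[0.95,[22,0,0.5],0],[0.95,[22,0,0.5],0]]'
```

```text
clock: 37.25
eef_pos: [0.5868, 0.0637, 0.039]
eef_rot: [-3.142, 0.008, 1.575]
contact_force: [-1.5, -13.8, -0.8]
opening: 0.208
grasp_force: 40.0
```

```bash
python3 -m inch '[[0.55,[0,0,0],0],[0.55,[0,0,0],0],[0.55,[0,0,0],0],[0.55,[0,0,-30],0],[0.55,[0,0,-75],-0.0],[0.45,[0,-45,-112],-0.17],[0.45,[5,-95,-112],-0.34],[0.45,[13,-143,-112],-0.51]]'; python3 -m inch '[[0.45,[0,0,0],-0.18],[0.45,[0,0,0],-0.36],[0.45,[0,0,0],-0.54],[0.45,[0,0,0],-0.71],[0.45,[0,0,0],-0.71],[0.45,[0,0,0],-0.71]]'; python3 go.py .443 .0771 .032 2.80
```

```text
clock: 38.25
eef_pos: [0.4423, 0.0808, 0.1511]
eef_rot: [3.14, 0.001, 2.088]
contact_force: [-0.2, 1.3, -0.3]
opening: 0.549
grasp_force: 0.0
clock: 39.0
eef_pos: [0.4434, 0.0806, 0.1505]
eef_rot: [3.141, 0.0, 2.791]
contact_force: [0.2, 0.2, -1.0]
opening: 0.552
grasp_force: 0.0
shift [ -0.8  -3.5 118.5] turn -0.0094
```

```bash
python3 - <<'E'
from h import *
im=arm.get_image("side")
for z in(0,.066):print(proj("side",[.443,.0771,z]))
cv2.imwrite("pics/s7.png",cv2.resize(im[130:330,240:420,::-1],None,fx=3,fy=3,interpolation=2))
E
```

```text
[369.0328 248.4749]
[370.3535 226.0703]
```

View pics/s7.png

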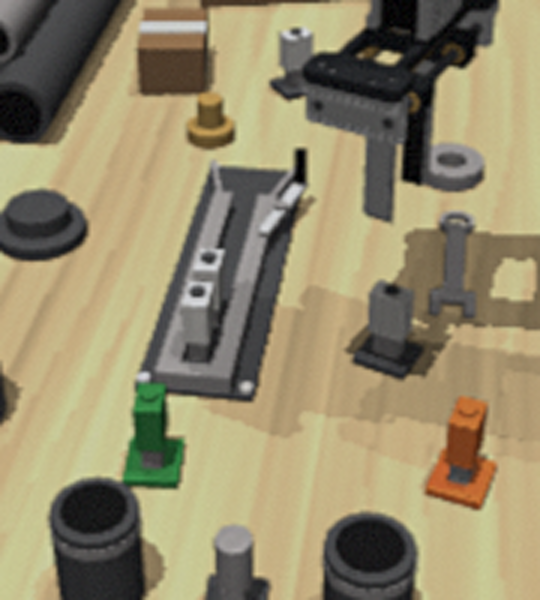

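Block B's top is at crop (391,288), exactly as predicted. Two blocks are in the rail, the stop is upright between the tubes, and C is visible at (295,45).

```bash
python3 -m inch '[[0.45,[-0.8,-3.5,20],-0.009],[0.45,[-0.8,-3.5,70],-0.009],[0.45,[-0.8,-3.5,108],-0.009],[0.45,[-0.8,-3.5,118.5],-0.009],[0.45,[-0.8,-3.5,118.5],-0.009],[0.45,[-0.8,-3.5,118.5],-0.009]]';  python3 -m inch '[[0.95,[0,0,0],0],[0.95,[0,0,0],0],[0.95,[0,0,0],0],[0.95,[0,0,0],0],[0.95,[0,0,0],0],[0.95,[0,0,0],0],[0.95,[0,0,0],0]]' 40; python3 -m inch '[[0.95,[0,0,-30],0],[0.95,[0,0,-80],0],[0.95,[0,0,-108],0.18],[0.95,[0,0,-108],0.36],[0.95,[0,0,-108],0.54],[0.95,[0,0,-108],0.72],[0.95,[0,0,-108],0.9],[0.95,[0,0,-108],1.08]]';  python3 -m inch '[[0.95,[0,0,0],0.15],[0.95,[0,0,0],0.15],[0.95,[0,0,0],0.15]]'; python3 go.py .5862 -.170 .14 1.572
```

```text
clock: 39.8
eef_pos: [0.4445, 0.0769, 0.0336]
eef_rot: [3.141, 0.003, 2.802]
contact_force: [0.2, -0.5, -0.1]
opening: 0.547
grasp_force: 0.0
clock: 40.67
eef_pos: [0.4431, 0.0769, 0.0322]
eef_rot: [3.142, 0.0, 2.802]
contact_force: [-1.1, 0.2, 4.1]
opening: 0.212
grasp_force: 39.8
clock: 41.68
eef_pos: [0.4419, 0.077, 0.1386]
eef_rot: [-3.139, -0.001, 1.716]
contact_force: [0.8, 0.8, -2.8]
opening: 0.214
grasp_force: 39.8
clock: 42.05
eef_pos: [0.4425, 0.077, 0.1394]
eef_rot: [-3.141, -0.0, 1.574]
contact_force: [-0.8, -0.1, -3.1]
opening: 0.213
grasp_force: 39.8
shift [-247.4  143.    -0.8] turn 0.0018
```

```bash
python3 -m inch '[[0.95,[-42,24,-1],0.002],[0.95,[-90,52,-1],0.002],[0.95,[-140,81,-1],0.002],[0.95,[-190,110,-1],0.002],[0.95,[-247.4,143,-1],0.002],[0.95,[-247.4,143,-1],0.002],[0.95,[-247.4,143,-1],0.002],[0.95,[-247.4,143,-1],0.002]]'; python3 go.py .5862 -.170 .0388 1.572
```

```text
clock: 43.05
eef_pos: [0.5855, -0.1689, 0.1406]
eef_rot: [-3.141, -0.001, 1.571]
contact_force: [-0.1, 0.4, -3.5]
opening: 0.21
grasp_force: 39.8
shift [ -1.1   0.7 101.8] turn -0.0005
```

Third position expected at y≈.020.

```bash
python3 -m inch '[[0.95,[-1,0.7,45],0],[0.95,[-1,0.7,88],0],[0.95,[-1,0.7,101],0],[0.95,[-1,0.7,102],0],[0.95,[-1,0.7,102],0]]'; python3 -m inch '[[0.95,[15,0,0],0],[0.95,[38,0,0],0],[0.95,[61,0,0],0],[0.95,[84,0,0],0],[0.95,[107,0,0],0],[0.95,[130,0,0],0],[0.95,[150,0,0],0],[0.95,[170,0,0],0]]';python3 -m inch '[[0.95,[6,0,0.5],0],[0.95,[11,0,0.5],0],[0.95,[15,0,0.5],0],[0.95,[18,0,0.5],0],[0.95,[20,0,0.5],0],[0.95,[22,0,0.5],0],[0.95,[22,0,0.5],0]]' 
```

```text
clock: 43.68
eef_pos: [0.5878, -0.1713, 0.0404]
eef_rot: [3.139, 0.001, 1.571]
contact_force: [0.3, -0.4, -3.2]
opening: 0.213
grasp_force: 40.0
clock: 44.68
eef_pos: [0.587, 0.0002, 0.039]
eef_rot: [3.142, 0.0, 1.57]
contact_force: [0.5, 0.6, -2.7]
opening: 0.21
grasp_force: 40.0
clock: 45.55
eef_pos: [0.5871, 0.0202, 0.0385]
eef_rot: [3.142, 0.001, 1.57]
contact_force: [-0.3, -1.3, -3.3]
opening: 0.212
grasp_force: 40.0
```

```bash
python3 -m inch '[[0.95,[1,0,0.5],0],[0.95,[2,0,0.5],0],[0.95,[3,0,0.5],0],[0.95,[3,0,0.5],0]]' 
```

```text
clock: 46.05
eef_pos: [0.5874, 0.0206, 0.0386]
eef_rot: [3.142, 0.006, 1.571]
contact_force: [-2.5, -11.5, -0.0]
opening: 0.209
grasp_force: 40.0
```

```bash
python3 -m inch '[[0.55,[0,0,0],0],[0.55,[0,0,0],0],[0.55,[0,0,0],0],[0.55,[0,0,-30],0],[0.55,[0,0,-75],0],[0.45,[-20,0,-112],0.15],[0.45,[-70,0,-112],0.3],[0.45,[-120,0,-112],0.45]]'; python3 -m inch '[[0.45,[0,0,0],0.18],[0.45,[0,0,0],0.36],[0.45,[0,0,0],0.45],[0.45,[0,0,0],0.45]]';python3 - <<'E'
from blocks import *
im=arm.get_image("top");cv2.imwrite("pics/top8.png",im[:,:,::-1])
o=heads(im,[(480,200.5)])[0];print(o)
from go import go
go((*o[0],.15,.66))
E
```

```text
clock: 47.05
eef_pos: [0.5875, -0.097, 0.151]
eef_rot: [3.14, -0.001, 1.116]
contact_force: [-0.2, -0.2, -0.5]
opening: 0.551
grasp_force: 0.0
clock: 47.55
eef_pos: [0.5871, -0.0961, 0.15]
eef_rot: [-3.142, -0.0, 0.671]
contact_force: [-1.1, 0.4, -0.2]
opening: 0.55
grasp_force: 0.0
(array([ 0.5698, -0.3533]), np.float64(0.5733124769586011), np.float64(0.025235477655784894), np.float64(0.03501760743977321))
shift [-173.5  190.6   -0.1] turn 0.0116
```

```bash
python3 - <<'E'
import cv2
a=cv2.imread("pics/top8.png")[170:235,430:530];b=cv2.imread("pics/top0.png")[170:235,430:530]
import numpy as np
cv2.imwrite("pics/t8.png",cv2.resize(np.hstack([b,a]),None,fx=4,fy=4,interpolation=2))
E
```

```text
(no output)
```

View pics/t8.png

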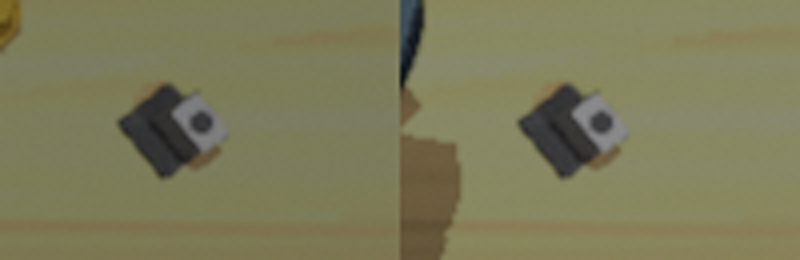

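Block C is in the same place in both frames, with its hole at (201,121).

```bash
python3 -m inch '[[0.45,[-40,44,0],0.01],[0.45,[-85,93,0],0.01],[0.45,[-130,142,0],0.01],[0.45,[-171,192,0],0.01],[0.45,[-171,192,0],0.01],[0.45,[-171,192,0],0.01],[0.45,[-171,192,0],0.01]]'; python3 go.py .5728 -.3534 .032 .66
```

```text
clock: 48.48
eef_pos: [0.5724, -0.3512, 0.1498]
eef_rot: [-3.141, -0.0, 0.662]
contact_force: [-0.2, 1.1, -0.2]
opening: 0.548
grasp_force: 0.0
shift [ -1.1   2.1 117.8] turn 0.002
```

```bash
python3 -m inch '[[0.45,[-1,2,20],0],[0.45,[-1,2,70],0],[0.45,[-1,2,108],0],[0.45,[-1,2,118],0],[0.45,[-1,2,118],0],[0.45,[-1,2,118],0]]';  python3 -m inch '[[0.95,[0,0,0],0],[0.95,[0,0,0],0],[0.95,[0,0,0],0],[0.95,[0,0,0],0],[0.95,[0,0,0],0],[0.95,[0,0,0],0],[0.95,[0,0,0],0]]' 40; python3 -m inch '[[0.95,[0,0,-30],0],[0.95,[0,0,-80],0],[0.95,[0,0,-108],-0.18],[0.95,[0,0,-108],-0.36],[0.95,[0,0,-108],-0.54],[0.95,[0,0,-108],-0.72],[0.95,[0,0,-108],-0.9],[0.95,[0,0,-108],-0.911]]'; python3 -m inch '[[0.95,[0,0,0],0],[0.95,[0,0,0],0]]'; python3 go.py .5862 -.170 .14 1.572
```

```text
clock: 49.22
eef_pos: [0.5738, -0.356, 0.034]
eef_rot: [3.138, -0.001, 0.66]
contact_force: [0.5, -0.7, 0.2]
opening: 0.55
grasp_force: 0.0
clock: 50.1
eef_pos: [0.5723, -0.3549, 0.0319]
eef_rot: [-3.141, 0.0, 0.66]
contact_force: [-2.2, 3.0, 2.9]
opening: 0.212
grasp_force: 40.0
clock: 51.1
eef_pos: [0.5725, -0.3553, 0.1391]
eef_rot: [-3.142, 0.0, 1.569]
contact_force: [0.9, -0.7, -2.5]
opening: 0.21
grasp_force: 40.0
clock: 51.35
eef_pos: [0.5726, -0.3552, 0.1398]
eef_rot: [3.142, 0.0, 1.569]
contact_force: [0.5, 0.5, -2.5]
opening: 0.21
grasp_force: 40.0
shift [185.3  13.4  -0.2] turn -0.0026
```

Now to the landing and in; the fourth position should be at y≈−.0235.

```bash
python3 -m inch '[[0.95,[45,4,0],-0.003],[0.95,[95,8,0],-0.003],[0.95,[145,11,0],-0.003],[0.95,[185,13.5,0],-0.003],[0.95,[185,13.5,0],-0.003],[0.95,[185,13.5,0],-0.003],[0.95,[185,13.5,0],-0.003]]'; python3 -m inch '[[0.95,[0,0,45],0],[0.95,[0,0.3,88],0],[0.95,[0,0.3,100],0],[0.95,[0,0.3,101],0],[0.95,[0,0.3,101],0],[0.95,[0,0.3,101],0]]'; python3 -m inch '[[0.95,[15,0,0],0],[0.95,[38,0,0],0],[0.95,[61,0,0],0],[0.95,[84,0,0],0],[0.95,[107,0,0],0],[0.95,[125,0,0],0],[0.95,[125,0,0],0]]'
```

```text
clock: 52.22
eef_pos: [0.5861, -0.1714, 0.1401]
eef_rot: [3.141, 0.0, 1.572]
contact_force: [0.2, 0.4, -3.1]
opening: 0.211
grasp_force: 40.0
clock: 52.98
eef_pos: [0.587, -0.1707, 0.0399]
eef_rot: [3.14, 0.001, 1.574]
contact_force: [0.0, 0.5, -2.2]
opening: 0.21
grasp_force: 40.0
clock: 53.85
eef_pos: [0.5858, -0.0436, 0.0388]
eef_rot: [-3.141, 0.0, 1.576]
contact_force: [-1.0, -0.7, -1.9]
opening: 0.211
grasp_force: 40.0
```

```bash
python3 -m inch '[[0.95,[6,0,0.5],0],[0.95,[11,0,0.5],0],[0.95,[15,0,0.5],0],[0.95,[18,0,0.5],0],[0.95,[20,0,0.5],0],[0.95,[22,0,0.5],0],[0.95,[23,0,0.5],0],[0.95,[23,0,0.5],0]]' 
```

```text
clock: 54.85
eef_pos: [0.5861, -0.0256, 0.0387]
eef_rot: [3.141, 0.007, 1.575]
contact_force: [-1.3, -11.2, -3.0]
opening: 0.208
grasp_force: 40.0
```

```bash
python3 -m inch '[[0.95,[2,0,0],0],[0.95,[3,0,0],0],[0.95,[3,0,0],0]]'; python3 -m inch '[[0.55,[0,0,0],0],[0.55,[0,0,0],0],[0.55,[0,0,0],0],[0.55,[0,0,-30],0],[0.55,[0,0,-75],0],[0.5,[-20,0,-100],0.1],[0.5,[-60,-20,-100],0.2],[0.5,[-98,-48,-100],0.255]]'; python3 -m inch '[[0.5,[0,0,0],0],[0.5,[0,0,0],0],[0.5,[0,0,0],0]]';python3 go.py .5387 -.1235 .037 1.32; python3 - <<'E'
from h import *
im=arm.get_image("top");cv2.imwrite("pics/t9.png",cv2.resize(im[165:245,255:415,::-1],None,fx=5,fy=5,interpolation=2))
E
```

```text
clock: 55.22
eef_pos: [0.5862, -0.0236, 0.0393]
eef_rot: [-3.142, 0.009, 1.576]
contact_force: [-2.9, -14.8, -0.1]
opening: 0.207
grasp_force: 40.0
clock: 56.22
eef_pos: [0.5383, -0.1181, 0.1392]
eef_rot: [3.14, 0.0, 1.318]
contact_force: [0.2, -0.5, -0.5]
opening: 0.497
grasp_force: 0.0
clock: 56.6
eef_pos: [0.5387, -0.1164, 0.1385]
eef_rot: [3.141, -0.0, 1.32]
contact_force: [-0.4, -0.0, -1.5]
opening: 0.5
grasp_force: 0.0
shift [ -6.9   1.7 101.5] turn 0.0004
```

View pics/t9.png

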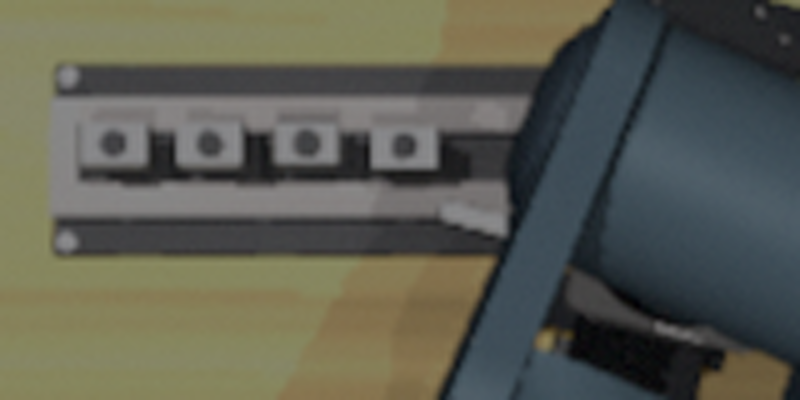

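Four heads stand in an even row, with holes at 113, 209, 306 and 403, so about 44 mm apart. The pawl is still open. Next I'll grip the post and close it.

```bash
python3 -m inch '[[0.5,[-6.9,1.7,20],0],[0.5,[-6.9,1.7,60],0],[0.5,[-6.9,1.7,95],0],[0.5,[-6.9,1.7,101.5],0],[0.5,[-6.9,1.7,101.5],0]]'; python3 -m inch '[[0.95,[0,0,0],0],[0.95,[0,0,0],0],[0.95,[0,0,0],0],[0.95,[0,0,0],0],[0.95,[0,0,0],0],[0.95,[0,0,0],0],[0.95,[0,0,0],0]]' 6;  python3 -m inch '[[0.95,[0.7,-8.1,0],0.18],[0.95,[2.9,-15.9,0],0.36],[0.95,[6.4,-23.1,0],0.54],[0.95,[11.2,-29.7,0],0.72],[0.95,[17,-35.3,0],0.9],[0.95,[23.8,-39.7,0],1.08],[0.95,[31.2,-42.9,0],1.26],[0.95,[34.2,-43.7,0],1.33]]';python3 -m inch '[[0.95,[0,0,0],0],[0.95,[0,0,0],0]]'
```

```text
clock: 57.28
eef_pos: [0.5386, -0.1242, 0.0374]
eef_rot: [3.141, -0.0, 1.32]
contact_force: [0.5, 0.2, 0.1]
opening: 0.503
grasp_force: 0.0
clock: 58.15
eef_pos: [0.5383, -0.1246, 0.0372]
eef_rot: [3.141, 0.0, 1.319]
contact_force: [-0.3, -0.8, 2.6]
opening: 0.129
grasp_force: 6.0
clock: 59.15
eef_pos: [0.5042, -0.0803, 0.0372]
eef_rot: [3.141, 0.0, -0.013]
contact_force: [-1.3, -0.6, 2.6]
opening: 0.129
grasp_force: 6.0
clock: 59.4
eef_pos: [0.5042, -0.0802, 0.0372]
eef_rot: [-3.141, 0.001, -0.01]
contact_force: [-1.4, 1.0, 5.9]
opening: 0.124
grasp_force: 6.0
```

```bash
python3 -m inch '[[0.95,[0,-1.5,0],0],[0.95,[0,-3,0],0],[0.95,[0,-3,0],0]]' 10
```

```text
clock: 59.78
eef_pos: [0.5043, -0.0798, 0.0373]
eef_rot: [3.137, 0.0, -0.009]
contact_force: [-3.0, -9.4, 3.9]
opening: 0.124
grasp_force: 10.0
```

```bash
python3 -m inch '[[0.6,[0,1,0],0],[0.6,[0,1,0],0],[0.6,[0,1,0],0],[0.6,[0,1,0],0],[0.6,[0,1,-40],0],[0.6,[0,1,-95],0],[0.6,[-10,60,-130],0],[0.6,[-20,120,-150],0]]'; python3 -m inch '[[0.6,[-40,60,0],0],[0.6,[-40,120,0],0],[0.6,[-40,180,0],0],[0.6,[-40,240,0],0],[0.6,[-40,300,0],0],[0.6,[-40,300,0],0]]'; python3 - <<'E'
from h import *
a=arm.get_image("top")[165:285,155:415,::-1];b=arm.get_image("side")[150:350,240:440,::-1]
a=cv2.resize(a,(600,277),interpolation=2);b=cv2.resize(b,(600,600),interpolation=2)[:]
cv2.imwrite("pics/t10.png",cv2.resize(a,(780,360)));cv2.imwrite("pics/s10.png",b)
E
```

```text
clock: 60.78
eef_pos: [0.485, -0.1905, 0.1866]
eef_rot: [3.14, -0.003, -0.009]
contact_force: [0.1, -0.4, -0.5]
opening: 0.401
grasp_force: 0.0
clock: 61.52
eef_pos: [0.4399, -0.4924, 0.1831]
eef_rot: [-3.141, 0.001, -0.015]
contact_force: [-0.5, 0.1, 0.8]
opening: 0.403
grasp_force: 0.0
```

View pics/t10.png

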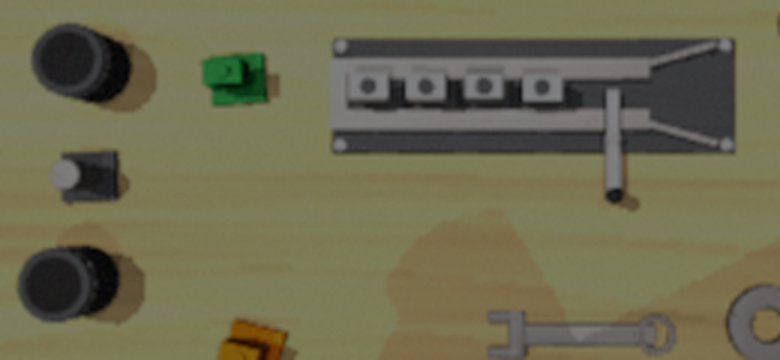

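View pics/s10.png

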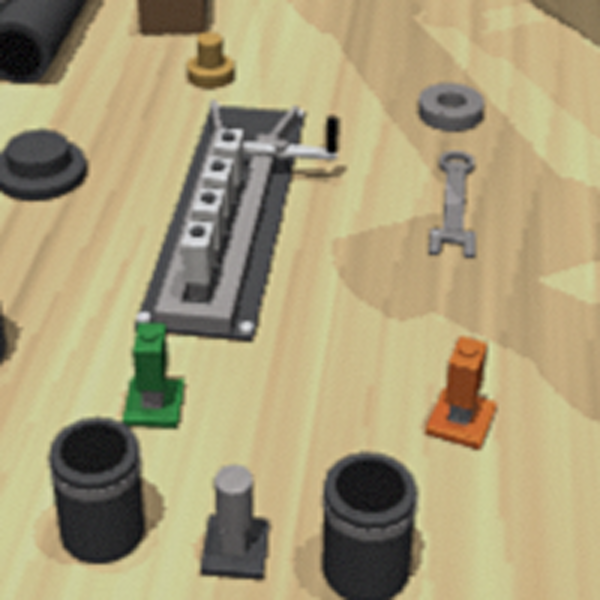

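The top view shows four blocks in an even row, the pawl straight across with its post at (614,195), and the stop at (65,174) between the tubes at (68,60) and (55,284). Quick check on the midpoint.

```bash
python3 - <<'E'
from h import *
f=lambda u,v:((u+.5)/3-.5+155,(v+.5)/3-.5+165)
im=cv2.imread("pics/t10.png");g=cv2.cvtColor(im,6);
w=g[145:205,40:130];m=(w>118).astype(np.uint8);
hs=cv2.cvtColor(im,cv2.COLOR_BGR2HSV)[150:200,45:90];k=((hs[...,1]<50)&(hs[...,2]>110)).astype(np.uint8)
c=max(cv2.findContours(k,0,2)[0],key=cv2.contourArea);(x,y),r=cv2.minEnclosingCircle(c);print(x+45,y+150,r)
s=plane("top",f(x+45,y+150),.066);A=plane("top",f(68,60),.075);B=plane("top",f(55.5,284),.075);print(s,A,B,(A+B)/2)
E
```

```text
61.579999923706055 173.72857093811035 14.813176155090332
[0.52   0.3403 0.066 ] [0.6059 0.3351 0.075 ] [0.4374 0.3391 0.075 ] [0.5217 0.3371 0.075 ]
```

```bash
python3 -c "
from bench import arm
print(arm.job_done())"
```

```text
the job is handed in; nothing more can be done
None
```

I handed the job in at about 62 s: the stop stands upright between the tubes within 2–3 mm of midway, all four blocks are in the rail against the closed end with no visible gaps, and the pawl is fully closed behind them; `job_done()` returned no verdict.

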